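# Close up the circuit-board tester

### The job

Get the board tester ready to run: with the fingertips push the tray with the circuit board fully home into the tester while the cover is still up, then push the cover down until it is fully shut. Only push, do not lift anything; do not shove the tester along the bench, and leave the spool, the jar and the module where they stand.

Things in the scene. Friction and masses are not known exactly. Their poses are not given: they have to be found in the camera images.
- tester: Grey board tester, 200 (x) by 150 (y) by 60 mm high, an open-topped channel standing loose on the bench (about 4 kg; it stays put under pushes up to about 20 N). Origin: centre of its underside, on the bench. Its x runs from the front to the rear hinge (the tray slides home along +x), y to its left, z up. Side walls end at x = -100 mm in front, tops at z = 60 mm.
- tray (a joint): How far the tray stands out of the tester's front (towards its -x), in m: 0 = fully home, front plate flush against the side walls (hard stop); at the start 0.035 to 0.065. It slides with about 2 N of friction and stays where it is left.
- tray_front (a point): Middle of the outer face of the tray's upright aluminium front plate, 42 mm above the bench; moves with the tray. Plate 150 mm wide, 8 mm thick, from 14 to 60 mm above the bench: push its outer face along the tester's +x. The tray behind it carries a green circuit board, fixed to it. With the tray home this point is at x = -108 mm in the tester's frame.
- cover (a joint): Opening angle of the cover in rad: 0 = fully shut, flat on the side walls (hard stop); at the start 0.75 to 1.05. A stiff hinge: it stays where it is left; at the free edge about 2 to 3 N moves it, more when pushed nearer the hinge.
- cover_hinge (a point): Middle of the cover's hinge line, in the tester's frame at x = +85 mm, 60 mm above the bench; the hinge line runs along the tester's y. Axes as the tester's.
- cover_edge (a point): Middle of the cover's free edge on its outer (upper) face. Cover: grey frame, clear window, 160 mm from hinge to edge, 150 mm wide, 8 mm thick, outer face 9 mm off the hinge line. Open, it leans up from the rear hinge, free edge up and to the front (-x), outer face up and to the rear: push that face down. Shut, this point is 69 mm above the bench at x = -75 mm in the tester's frame.
- spool: Bystander: metal solder spool standing upright, black flanges 54 mm across, 46 mm high; origin under its centre.
- jar: Bystander: small jar with a metal cap, 52 mm across, 65 mm high; origin under its centre.
- module: Bystander: flat black plastic module, 70 (x) by 45 (y) by 22 mm high; origin under its centre.

How it is judged:
By the outcome, as a careful person would: the job done as asked, in the order asked, and still so for the second after the job is handed in, with the robot touching nothing.
It also fails if it takes over 45 s, if anything falls off the work surface, if the arm or the gripper's body presses on something with over 40 N, if the wrist force passes 120 N, or if a joint passes its speed limit or range.

### The arm

A 6-joint arm with a two-finger parallel gripper is mounted at the origin on the work surface. World frame = base frame: x ahead of the robot, y to its left, z up, the work surface at z = 0. Lengths are in m, angles in degrees, forces in N, time in s.
With the tool pointing down it reaches from about 0.3 to 0.75 m from the base axis. Payload 8.5 kg.
Tool frame: the origin (TCP) lies on the centre line of the jaws, within the pads' length; the fingertips stand 14 mm ahead of it and the grasp point (between the pads) lies 5 mm behind it; z points along the fingers, x is the direction in which the jaws open and shut, and the axes are right-handed (so a half turn about z gives the same grasp; the last joint's range is limited). The gripper opens to 85 mm and grips with 20 to 120 N. Pads are 22 mm wide; open, the fingers measure 114 mm over their backs; the gripper's body (76 mm by 85 mm) begins 54 mm behind the grasp point. The pads swing forward as they close: fully open they stand 13 mm farther back than shut.
Start: joints at [-89.513, 21.807, 74.336, -0, 83.858, -12.336], TCP at [0.122, -0.536, 0.245] pointing down, gripper open.
Joint ranges: [-178.18, 178.18], [-50.72, 133.34], [12.68, 142.11], [-81.47, 261.47], [9.98, 163.14], [-165.26, 165.26]. Speed limits (degrees/s): [136.94, 136.94, 180, 180, 180, 180].

### API

Orientations are given as a 3x3 rotation matrix whose columns are the frame's x, y, z axes.
In Python, from rig import * gives the robot as it stands.
- The arm moves only by the shell command python3 -m crank 'ROWS' [FORCE]. ROWS is JSON, one flat list of numbers, 7 for each row, row after row: the turn, a rotation vector about the world's x, y, z in rad, then the shift along the world's x, y, z in m, then the opening in per cent of the stroke, from 0 (shut) to 100 (fully open). A call has 1 to 20 rows; each row shifts and turns the commanded pose from where the row before left it; what a row does not reach is not made up. A row lasts 1/10 s, in which the tool goes at most 50 mm and 8.59 degrees, less where a joint would pass 70% of its speed; a pose out of reach is approached as far as the arm can. A call is refused whole if a number of a shift passes 0.05 or a number of a turn 0.15, either way. A call with a gripper value outside its range is refused whole. The fingers move at their own pace and stop on an object; FORCE is the grip in N (left out, the last holds). Time passes only in rows, so rows that do not move let the fingers close. It gives the time, the measured TCP pose, the force and the opening at its end, in the units of the state.
- observe(): the state, without advancing time (a new reading comes with each control period).
- get_image(name): name is "scene" or "top" or "wrist"; returns a dict with "frame" (420x560x3 uint8, red, green, blue), "fov_y" (degrees; the focal length in pixels is half the picture's height over the tangent of half this angle, whatever the lens; pixels are square), "cx", "cy" (the principal point, pixels), "k1" (the pictures are not rectified: a ray, as slopes to the right and down, at radius r is drawn at 1 + k1 r^2 times it, then the intrinsics apply), "world_to_cam" (4x4, takes a point from world to camera coordinates). Camera axes: x right, y up, looking along -z (the intrinsics and any distortion apply to the point x, -y, -z); pixel columns grow to the right and rows downward; lengths in m; the calibration is good to about 2 mm. A picture is of the moment at which its call begins. There is no depth.
- close_job(): hands the job in, once; it reports no verdict.
The state is a dict: "time_s": time; "q": joint angles; "qvel": joint speeds; "joint_efforts": joint torques, N m; "position": TCP position; "tool_rot": TCP orientation; "ft_force": force on the tool from outside, world axes, zero at the start; "wrist_torque": the same for the moment, N m; "grip_width": finger opening in m.
Only numpy, scipy, OpenCV 4.12 (cv2) and the standard library are available. Lean on these libraries where they do the work, as an engineer would, in place of code of your own. Each camera call takes 0.05 s, during which the arm holds its last target. There are 200 camera calls.

## Working session

There is one attempt and no reset: what is moved stays moved. The work goes in short steps, Python scripts to look and compute and a shell command to move; the robot and the scene stay as the last step left them, time stands still between calls to the robot, and variables do not carry over. Pictures are saved under pics/ and viewed, about 8 in all and at most 12, crops included, and the job is handed in when it is done.

```bash
mkdir -p pics; ls; python3 - <<'E'
from rig import *
import cv2
s=observe();print(s['time_s'],s['position'],s['tool_rot'],s['grip_width'])
for n in("scene","top"):
    d=get_image(n);cv2.imwrite(f"pics/{n}0.png",d["frame"][:,:,::-1]);print(n,d["fov_y"],d["cx"],d["cy"],d["k1"],d["world_to_cam"])
E
```

```text
pics
0.0 [ 0.12206175 -0.5359993   0.24470475] [[ 2.21964083e-01 -9.75054842e-01 -1.50681557e-06]
 [-9.75053773e-01 -2.21963842e-01  1.48083273e-03]
 [-1.44422759e-03 -3.27222454e-04 -9.99998904e-01]] 0.08546292656413096
scene 47.225938126668495 278.9100177978835 201.6762136244395 -0.13935805130048207 [[ 0.72186683  0.6918803  -0.01448898 -0.41733101]
 [-0.36598319  0.39944715  0.84053452  0.14842374]
 [ 0.58733686 -0.60145126  0.54156421 -1.38973306]
 [ 0.          0.          0.          1.        ]]
top 44.60083614210047 287.90417350844655 210.777116402385 -0.0307109668130177 [[-0.01369777 -0.99972508 -0.01902985  0.03767718]
 [ 0.98353022 -0.01690127  0.17995178 -0.59005648]
 [-0.18022394 -0.01625149  0.98349134 -0.95990425]
 [ 0.          0.          0.          1.        ]]
```

View pics/scene0.png

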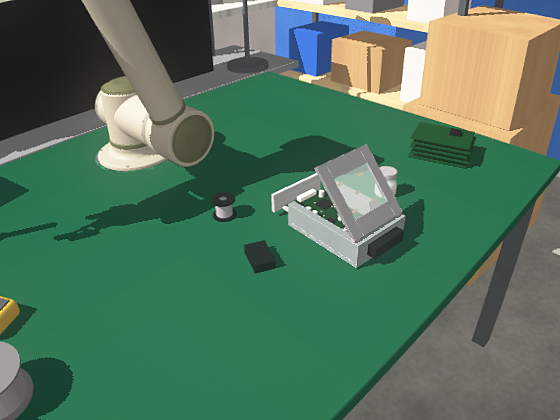

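View pics/top0.png

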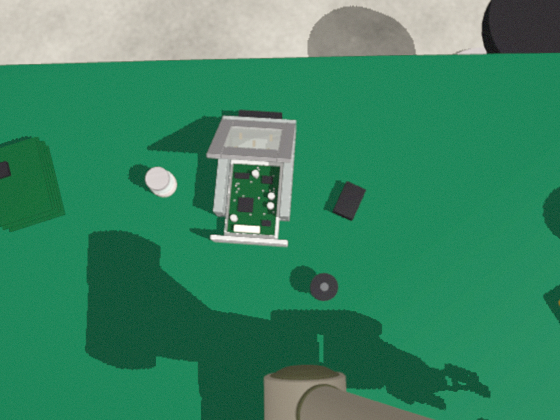

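The scene view shows the tester in mid-picture with the tray out towards the robot. In the top view the plate runs (212,239)-(287,243), and the cover's free edge is about (209,157)-(296,160). The jar is at (160,182), the module at (349,200) and the spool at (324,287). I'll enlarge both.

```bash
python3 - <<'E'
import cv2
a=cv2.imread("pics/top0.png")[100:260,190:320];b=cv2.imread("pics/scene0.png")[130:280,260:420]
cv2.imwrite("pics/crop.png",cv2.hconcat([cv2.resize(a,(390,480),interpolation=2),cv2.resize(cv2.copyMakeBorder(b,0,42,0,0,0)[:192],(400,480),interpolation=2)]))
E
cat > h.py <<'E'
from rig import *
import numpy as np,cv2
from scipy.optimize import least_squares
def proj(d,P):
    W=np.array(d["world_to_cam"]);P=np.atleast_2d(P)@W[:3,:3].T+W[:3,3]
    s=np.c_[P[:,0],-P[:,1]]/-P[:,2:];s=s*(1+d["k1"]*(s**2).sum(1,keepdims=True))
    return s*210/np.tan(np.radians(d["fov_y"]/2))+[d["cx"],d["cy"]]
def model(p,pts):
    # p: x,y,yaw(rad),tray,cover ; pts list of (kind,local)
    o=[]
    c,s=np.cos(p[2]),np.sin(p[2])
    for k,l in pts:
        x,y,z=l
        if k=='t': x-=p[3]
        if k=='c': # local: a from hinge towards edge, y, h normal
            a,h=l[0],l[2];C,S=np.cos(p[4]),np.sin(p[4])
            x=.085-a*C+h*S; z=.06+a*S+h*C
        o.append([p[0]+c*x-s*y,p[1]+s*x+c*y,z])
    return np.array(o)
E
```

```text
(no output)
```

View pics/crop.png

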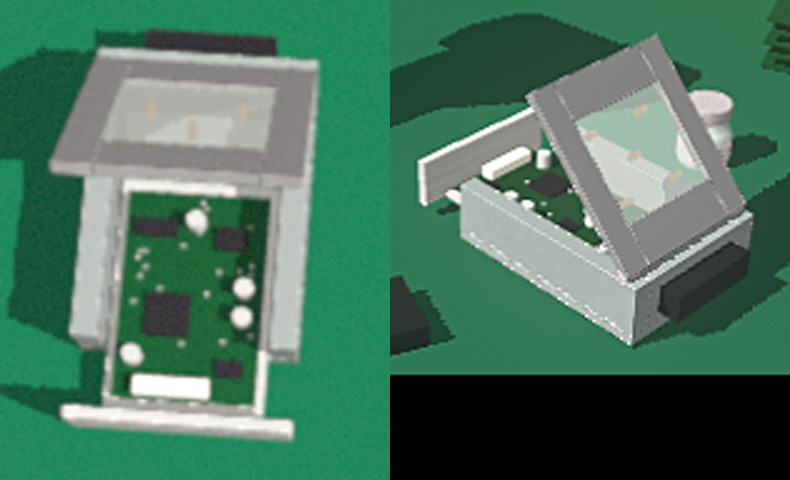

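The crop shows the walls, plate and cover corners clearly. I'll fit tester pose, tray and cover angle to the corners from both views.

```bash
cat > fit.py <<'E'
from h import *
T=get_image("top");S=get_image("scene")
t=lambda u,v:(190+u/3,100+v/3); s=lambda u,v:(260+(u-390)/2.5,130+v/2.5)
tp=[(('t',(-.108,.075,.06)),t(62,417)),(('t',(-.108,-.075,.06)),t(293,433)),(('t',(-.100,.075,.06)),t(64,405)),(('t',(-.1,-.075,.06)),t(293,421)),
(('c',(.16,.075,.009)),t(50,165)),(('c',(.16,-.075,.009)),t(306,179)),(('b',(-.1,-.075,.06)),t(299,350))]
sp=[(('c',(.16,.075,.009)),s(657,37)),(('c',(.16,-.075,.009)),s(530,97)),(('b',(.1,-.075,0)),s(632,344)),(('b',(-.1,-.075,0)),s(461,240)),(('b',(-.1,-.075,.06)),s(461,183)),(('b',(.1,-.075,.06)),s(635,286)),
(('t',(-.1,-.075,.06)),s(427,162)),(('t',(-.1,-.075,.014)),s(428,204))]
def res(p): return np.r_[proj(T,model(p,[a for a,_ in tp]))-[b for _,b in tp],proj(S,model(p,[a for a,_ in sp]))-[b for _,b in sp]]
r=least_squares(lambda p:res(p).ravel(),[.6,0,0,.05,.9],loss='soft_l1');p=r.x
print(p,np.degrees(p[2]));print(np.round(res(p),1))
print(model(p,[('t',(-.108,0,.042)),('c',(.16,0,.009)),('b',(-.108,0,.042)),('b',(-.075,0,.069))]))
from scipy.optimize import least_squares as L
for n,(u,v),h in(("jar",(158,174),.065),("module",(349,199),.022),("spool",(324,287),.046)):
    q=L(lambda q:(proj(T,[*q,h])-[u,v]).ravel(),[.5,0]).x;print(n,q)
E
python3 fit.py
```

```text
[ 0.68642426  0.09280475 -0.08110012  0.04880935  0.78790636] -4.646694809250704
[[ 0.  -0.1]
 [-0.5 -0.5]
 [-0.3 -0.2]
 [-0.2 -0.5]
 [-0.1 -0.3]
 [-1.   0. ]
 [-0.5 -1.5]
 [-1.2 -1.1]
 [-0.8 -1.8]
 [-0.2  1.8]
 [-0.5 -0.1]
 [-0.6 -0. ]
 [ 1.   0.9]
 [-1.9 -0.4]
 [-1.9  0. ]]
[[0.53013031 0.10550808 0.042     ]
 [0.66502178 0.09454431 0.17976848]
 [0.57877924 0.10155397 0.042     ]
 [0.61167077 0.0988806  0.069     ]]
jar [0.66769785 0.28695965]
module [ 0.61878108 -0.09637707]
spool [ 0.44036104 -0.03932994]
```

The fit is good: residuals are about 1–2 px, tray is about 49 mm out, cover about 0.79 rad, tester yaw -4.6°. I'll go in front of the plate with the fingers shut.

```bash
python3 -m crank '[0,0,-0.017,0.01,0.02,0,0, 0,0,-0.017,0.02,0.036,0,0, 0,0,-0.017,0.02,0.036,0,0, 0,0,-0.017,0.02,0.036,0,0, 0,0,-0.017,0.02,0.036,0,0, 0,0,-0.017,0.02,0.036,0,0, 0,0,-0.017,0.02,0.036,0,0, 0,0,-0.017,0.02,0.036,0,0, 0,0,-0.017,0.02,0.036,0,0, 0,0,-0.017,0.02,0.036,0,0, 0,0,-0.017,0.02,0.036,0,0, 0,0,-0.017,0.02,0.036,0,0, 0,0,-0.017,0.02,0.036,0,0, 0,0,-0.017,0.02,0.036,0,0, 0,0,-0.017,0.02,0.036,0,0, 0,0,-0.017,0.02,0.036,0,0, 0,0,-0.017,0.02,0.036,0,0, 0,0,-0.015,0.018,0.036,0,0, 0,0,0,0.01,0.014,0,0, 0,0,0,0,0,0,0]' 40
python3 -m crank '[-0.009,-0.109,0,0,0,-0.01,0, -0.009,-0.109,0,0,0,-0.02,0, -0.009,-0.109,0,0,0,-0.03,0, -0.009,-0.109,0,0,0,-0.03,0, 0,0,0,0,0,-0.03,0, 0,0,0,0,0,-0.03,0, 0,0,0,0,0,-0.02,0, 0,0,0,0,0,0,0]'
python3 -c "
from rig import *
s=observe();print(s['tool_rot'],s['q'],s['grip_width'])"
```

```text
time_s: 2.2
position: [0.4806, 0.1114, 0.2448]
tool_rot: [[-0.077, -0.997, -0.0], [-0.997, 0.077, 0.0], [-0.0, 0.0, -1.0]]
ft_force: [-0.1, 0.3, -0.4]
grip_width: -0.0004
time_s: 3.0
position: [0.4791, 0.1087, 0.078]
tool_rot: [[-0.082, -0.913, 0.4], [-0.997, 0.074, -0.035], [0.002, -0.401, -0.916]]
ft_force: [0.8, 0.2, 0.5]
grip_width: -0.0005
[[-0.08205786 -0.91286954  0.39991964]
 [-0.99662475  0.07420691 -0.03510621]
 [ 0.00237059 -0.40145055 -0.91587763]] [-4.49187990e-02  2.30821623e+01  1.12664648e+02 -5.63444503e+00
  2.07549620e+01  9.94880195e+01] -0.00047020973417966115
```

```bash
python3 -m crank '[0,0,0,0,0,-0.014,0, 0,0,0,0,0,-0.014,0, 0,0,0,0.01,-0.001,0,0, 0,0,0,0.01,-0.001,0,0, 0,0,0,0.008,-0.001,0,0, 0,0,0,0.005,0,0,0, 0,0,0,0.005,0,0,0, 0,0,0,0.005,-0.001,0,0, 0,0,0,0.005,0,0,0, 0,0,0,0.005,0,0,0, 0,0,0,0.005,-0.001,0,0, 0,0,0,0.005,0,0,0]'
python3 -m crank '[0,0,0,0.004,0,0,0, 0,0,0,0.004,-0.001,0,0, 0,0,0,0.003,0,0,0, 0,0,0,0,0,0,0]'
```

```text
time_s: 4.2
position: [0.5437, 0.1045, 0.0519]
tool_rot: [[-0.081, -0.911, 0.404], [-0.997, 0.073, -0.034], [0.002, -0.406, -0.914]]
ft_force: [-3.3, -0.8, 0.6]
grip_width: -0.0002
time_s: 4.6
position: [0.5551, 0.1035, 0.0521]
tool_rot: [[-0.081, -0.911, 0.405], [-0.997, 0.073, -0.034], [0.002, -0.407, -0.914]]
ft_force: [-1.2, 0.2, 0.5]
grip_width: -0.0001
```

```bash
python3 -m crank '[0,0,0,0.002,0,0,0, 0,0,0,0.002,0,0,0, 0,0,0,0,0,0,0]'
python3 -m crank '[0,0,0,0.001,0,0,0, 0,0,0,0.001,0,0,0, 0,0,0,0,0,0,0]'
python3 -m crank '[0,0,0,0.001,0,0,0, 0,0,0,0,0,0,0]'
```

```text
time_s: 4.9
position: [0.5588, 0.1035, 0.0521]
tool_rot: [[-0.081, -0.911, 0.405], [-0.997, 0.073, -0.034], [0.002, -0.407, -0.914]]
ft_force: [-1.0, -0.1, 1.2]
grip_width: 0.0003
time_s: 5.2
position: [0.5606, 0.1035, 0.0521]
tool_rot: [[-0.081, -0.911, 0.405], [-0.997, 0.073, -0.034], [0.002, -0.406, -0.914]]
ft_force: [-0.6, -0.9, 0.0]
grip_width: -0.0001
time_s: 5.4
position: [0.5616, 0.1035, 0.0521]
tool_rot: [[-0.081, -0.911, 0.405], [-0.997, 0.073, -0.034], [0.002, -0.406, -0.914]]
ft_force: [-1.9, -0.4, -0.6]
grip_width: 0.0002
```

```bash
python3 -m crank '[0,0,0,0.001,0,0,0, 0,0,0,0,0,0,0]'|grep -E 'pos|ft'
python3 -m crank '[0,0,0,0.001,0,0,0, 0,0,0,0,0,0,0]'|grep -E 'pos|ft'
python3 - <<'E'
from h import *
a=get_image("top");b=get_image("scene")
A=a["frame"][100:260,190:320,::-1];B=b["frame"][130:280,260:420,::-1]
cv2.imwrite("pics/crop2.png",cv2.hconcat([cv2.resize(A,(390,480),interpolation=2),cv2.resize(cv2.copyMakeBorder(B,0,42,0,0,0),(400,480),interpolation=2)]))
E
```

```text
position: [0.5626, 0.1035, 0.0521]
ft_force: [-1.3, -0.6, 0.1]
position: [0.5634, 0.1035, 0.052]
ft_force: [-3.1, -1.6, 1.3]
```

View pics/crop2.png

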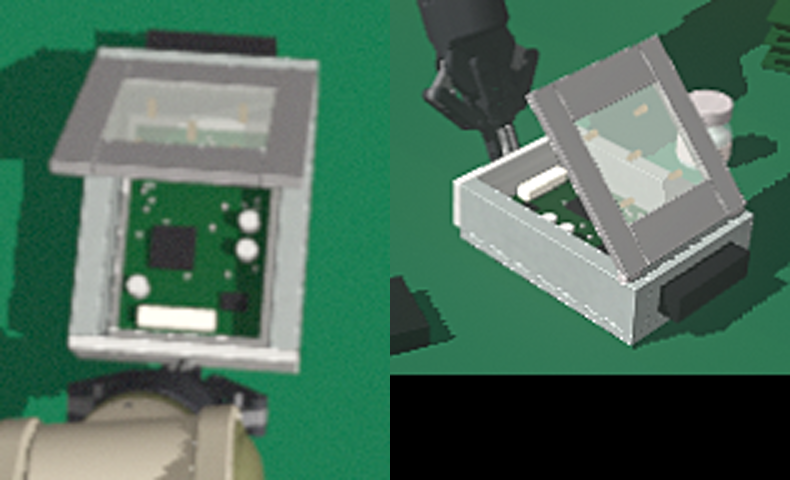

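The plate is now at or very near flush with the wall ends (scene crop (455,180), top crop y≈345), and the tester hasn't moved. I'll keep pushing to the stop.

```bash
for i in 1; do python3 -m crank '[0,0,0,0.001,0,0,0, 0,0,0,0,0,0,0]'|grep -E 'pos|ft'; done
python3 -m crank '[0,0,0,0.001,0,0,0, 0,0,0,0,0,0,0]'|grep -E 'pos|ft'
python3 -m crank '[0,0,0,0.001,0,0,0, 0,0,0,0,0,0,0]'|grep -E 'pos|ft'
```

```text
position: [0.5636, 0.1035, 0.0519]
ft_force: [-8.7, -2.3, 4.5]
position: [0.5637, 0.1036, 0.0517]
ft_force: [-12.5, -2.9, 8.2]
position: [0.5638, 0.1037, 0.0515]
ft_force: [-16.8, -2.2, 10.3]
```

The force climbed to 17 N with no motion, so the tray is home. Next I'll back off, rise, straighten the tool and hover over the cover's edge.

```bash
python3 -m crank '[0,0,0,-0.01,0.001,0,0, 0,0,0,-0.03,0.002,0,0, 0,0,0,-0.03,0.003,0.02,0, 0,0,0,0,0,0.04,0, 0.009,0.109,0,0,0,0.04,0, 0.009,0.109,0,0,0,0.04,0, 0.009,0.109,0,0,0,0.04,0, 0.009,0.109,0,0,0,0.03,0, 0,0,0,0.03,-0.003,0,0, 0,0,0,0.04,-0.003,0,0, 0,0,0,0.04,-0.003,0,0, 0,0,0,0.04,-0.003,0,0, 0,0,0,0.03,-0.003,0,0, 0,0,0,0,0,0,0, 0,0,0,0,0,0,0]'
python3 -c "
from h import *
a=get_image('top');b=get_image('scene')
A=a['frame'][100:260,190:320,::-1];B=b['frame'][130:280,260:420,::-1]
cv2.imwrite('pics/crop3.png',cv2.hconcat([cv2.resize(A,(390,480),interpolation=2),cv2.resize(cv2.copyMakeBorder(B,0,42,0,0,0),(400,480),interpolation=2)]))"
```

```text
time_s: 8.0
position: [0.6784, 0.094, 0.2381]
tool_rot: [[-0.082, -0.996, 0.039], [-0.997, 0.082, -0.007], [0.004, -0.039, -0.999]]
ft_force: [-0.7, -0.2, 0.4]
grip_width: 0.0001
```

View pics/crop3.png

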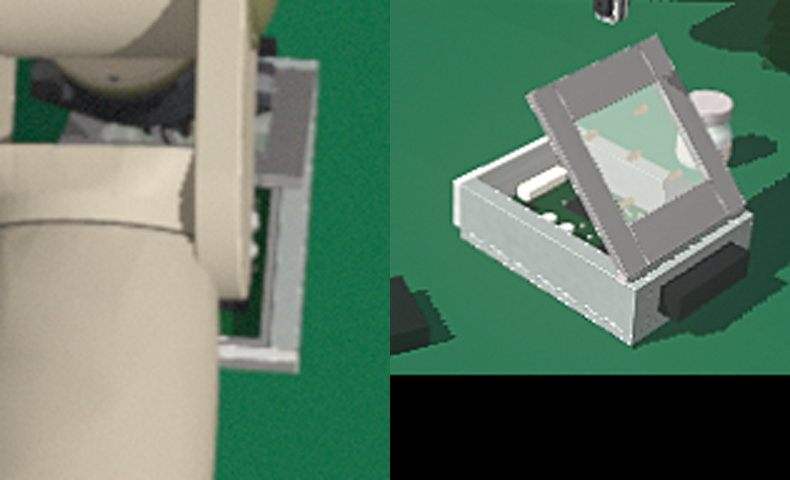

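The tray is flush at (455,190) in the scene crop. The cover is unmoved and the fingertips are above its edge, so I'll descend.

```bash
python3 -m crank '[0,0.038,0,0.008,-0.001,-0.02,0, 0,0,0,0,0,-0.02,0, 0,0,0,0,0,-0.008,0, 0,0,0,0,0,0,0]'
python3 -m crank '[0,0,0,0,0,-0.004,0, 0,0,0,0,0,-0.004,0, 0,0,0,0,0,0,0]'|grep -E 'pos|ft'
```

```text
time_s: 8.5
position: [0.6854, 0.0931, 0.1903]
tool_rot: [[-0.082, -0.997, -0.0], [-0.997, 0.082, -0.007], [0.007, -0.0, -1.0]]
ft_force: [-0.3, -0.3, 0.7]
grip_width: -0.0
position: [0.6863, 0.093, 0.1831]
ft_force: [0.3, -0.4, 0.5]
```

```bash
python3 -m crank '[0,0,0,-0.005,0,-0.005,0, 0,0,0,-0.005,0.001,-0.005,0, 0,0,0,-0.005,0,-0.006,0, 0,0,0,-0.004,0.001,-0.006,0]'|grep -E 'pos|ft'
python3 -m crank '[0,0,0,-0.004,0,-0.006,0, 0,0,0,-0.004,0,-0.006,0, 0,0,0,-0.004,0.001,-0.006,0, 0,0,0,-0.004,0,-0.007,0]'|grep -E 'pos|ft'
python3 -m crank '[0,0,0,-0.003,0,-0.007,0, 0,0,0,-0.003,0,-0.007,0, 0,0,0,-0.003,0.001,-0.007,0, 0,0,0,-0.002,0,-0.007,0]'|grep -E 'pos|ft'
python3 -c "
from h import *
a=get_image('top');b=get_image('scene')
A=a['frame'][100:260,190:320,::-1];B=b['frame'][130:280,260:420,::-1]
cv2.imwrite('pics/crop4.png',cv2.hconcat([cv2.resize(A,(390,480),interpolation=2),cv2.resize(cv2.copyMakeBorder(B,0,42,0,0,0),(400,480),interpolation=2)]))"
```

```text
position: [0.6666, 0.0948, 0.1603]
ft_force: [-0.2, 0.1, 2.0]
position: [0.6512, 0.0959, 0.1352]
ft_force: [1.4, 0.8, 1.6]
position: [0.64, 0.0968, 0.1071]
ft_force: [1.0, 0.9, 1.3]
```

View pics/crop4.png

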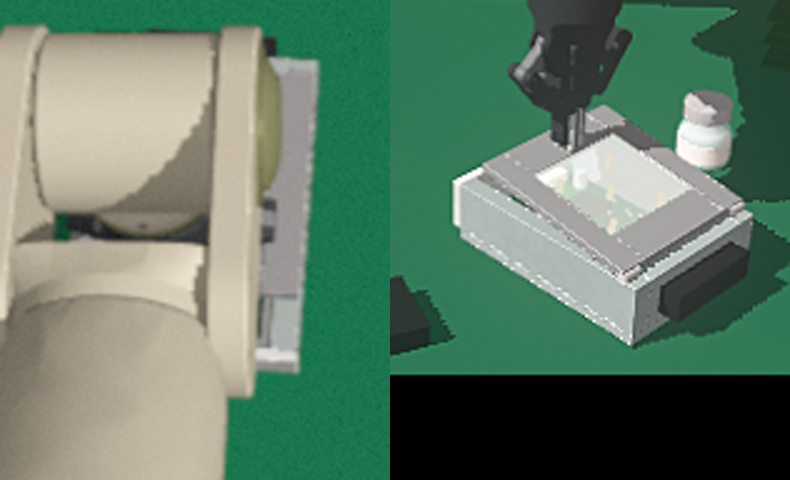

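The fingers are on the frame near the free edge and the cover is about 0.15 rad from shut. I'll finish the push.

```bash
python3 -m crank '[0,0,0,-0.001,0,-0.007,0, 0,0,0,-0.001,0,-0.007,0, 0,0,0,0,0,-0.004,0, 0,0,0,0,0,-0.003,0, 0,0,0,0,0,0,0]'|grep -E 'pos|ft'
python3 -m crank '[0,0,0,0,0,-0.002,0, 0,0,0,0,0,0,0]'|grep -E 'pos|ft'
python3 -m crank '[0,0,0,0,0,-0.001,0, 0,0,0,0,0,0,0]'|grep -E 'pos|ft'
```

```text
position: [0.6381, 0.0969, 0.0862]
ft_force: [-0.2, 0.9, 0.0]
position: [0.6384, 0.0968, 0.0847]
ft_force: [-0.7, 0.3, -0.3]
position: [0.6383, 0.0968, 0.0838]
ft_force: [-0.7, -0.0, 0.7]
```

```bash
python3 -m crank '[0,0,0,0,0,-0.001,0, 0,0,0,0,0,0,0]'|grep -E 'pos|ft'
python3 -m crank '[0,0,0,0,0,-0.001,0, 0,0,0,0,0,0,0]'|grep -E 'pos|ft'
python3 -m crank '[0,0,0,0,0,-0.001,0, 0,0,0,0,0,0,0]'|grep -E 'pos|ft'
```

```text
position: [0.6383, 0.0968, 0.083]
ft_force: [-0.9, -0.2, 3.3]
position: [0.6383, 0.0969, 0.0829]
ft_force: [-3.9, -0.1, 9.9]
position: [0.6384, 0.0969, 0.0829]
ft_force: [-6.2, -0.9, 16.7]
```

The stop is at TCP z = 0.083, which is exactly the shut height. I'll lift clear, go aside and check.

```bash
python3 -m crank '[0,0,0,0,0,0.01,0, 0,0,0,0,0,0.04,0, 0,0,0,0,0,0.04,0, 0,0,0,0,0,0.04,0, 0,0,0,-0.03,0,0.03,0, 0,0,0,-0.03,-0.03,0,0, 0,0,0,-0.03,-0.04,0,0, 0,0,0,-0.03,-0.04,0,0, 0,0,0,-0.03,-0.04,0,0, 0,0,0,-0.03,-0.04,0,0, 0,0,0,-0.03,-0.04,0,0, 0,0,0,-0.02,-0.04,0,0, 0,0,0,0,-0.04,0,0, 0,0,0,0,0,0,0, 0,0,0,0,0,0,0]'
python3 - <<'E'
from h import *
a=get_image('top');b=get_image('scene')
A=a['frame'][100:260,190:320,::-1];B=b['frame'][130:280,260:420,::-1]
cv2.imwrite('pics/crop5.png',cv2.hconcat([cv2.resize(A,(390,480),interpolation=2),cv2.resize(cv2.copyMakeBorder(B,0,42,0,0,0),(400,480),interpolation=2)]))
cv2.imwrite('pics/top5.png',a['frame'][:,:,::-1])
p=[.6864,.0928,-.0811,0,0]
pts=[('t',(-.108,.075,.06)),('t',(-.108,-.075,.06)),('c',(.16,.075,.009)),('c',(.16,-.075,.009)),('b',(.1,-.075,0)),('b',(-.1,-.075,0))]
W=model(p,pts);print(((proj(a,W)-[190,100])*3).round());print(((proj(b,W)-[260,130])*2.5+[390,0]).round())
E
```

```text
time_s: 13.1
position: [0.408, -0.2135, 0.2406]
tool_rot: [[-0.084, -0.997, 0.001], [-0.996, 0.083, -0.006], [0.006, -0.001, -1.0]]
ft_force: [0.3, 0.7, -0.5]
grip_width: 0.0
[[ 69. 343.]
 [297. 358.]
 [ 71. 291.]
 [300. 305.]
 [317.  86.]
 [299. 360.]]
[[572. 120.]
 [453. 179.]
 [599. 125.]
 [479. 186.]
 [631. 349.]
 [460. 240.]]
```

View pics/crop5.png

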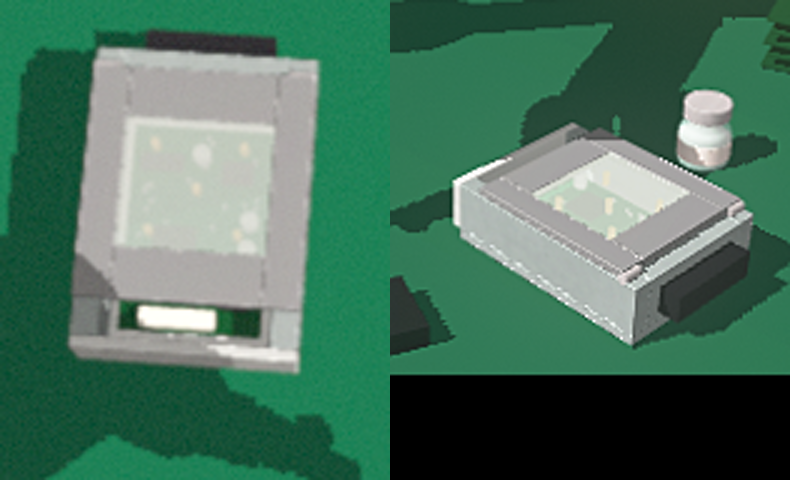

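View pics/top5.png

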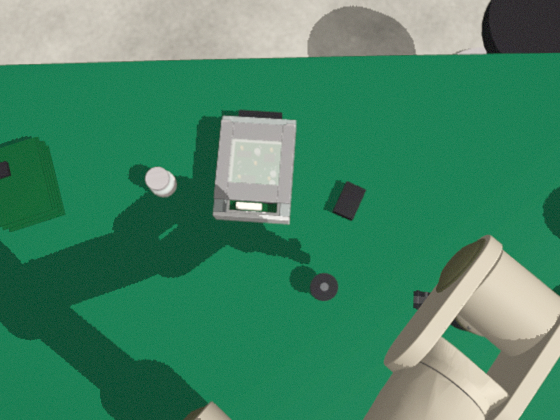

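The cover lies flat on the walls and the plate is flush. The tester corners (632,344) and (461,240) and the jar, module and spool are at the same pixels as at the start.

```bash
python3 -c "
from rig import *
print(close_job())"
```

```text
the job is handed in; nothing more can be done
None
```

The tester is ready to run: I pushed the tray fully home with the cover still up, then pushed the cover down until it was fully shut. The job was handed in at about 13 s with the arm well clear of everything.

- **Tray:** it stopped moving and the push force rose to about 17 N, with the fingertips where the tray-home position predicts. The plate looks flush with the side walls.
- **Cover:** it stopped at a tool height of 0.083 m, exactly the calculated shut height, with the force rising to about 17 N. In the pictures it lies flat on the walls. Its free edge in the last top view is within about 3 mm of the predicted shut position, which is as closely as I read it.
- **Tester and bystanders:** the tester's corners and the spool, jar and module show at the same pixels as at the start.

No check failed. While the cover was closing, the force briefly read near zero instead of the expected 2–3 N, before rising clearly at the stop.

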